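# Close the filled parts box and stack it

## Task

The shallow parts box is filled: take the full-length lid out of the lid rack, lay it flat on the bench with its lugs up, then take it by its grip bar and fit it fully home on the shallow box. Then lift the closed box, keeping it level, and set it down, without dropping it, on the closed deep box so that its underside locks down over the lugs and sits flush on the lid below. Leave the deep box standing where it is and disturb nothing else.

Things in the scene. Friction and masses are not known exactly. Their poses are not given: they have to be found in the camera images.
- lid: Full-length lid: dark grey plastic cap 61 x 155 mm, 70 g, 23.5 mm thick. Origin: centre of its open underside, level with the skirt's rim. x across the width, y along the length, z out of the lug face. Along z: skirt 0-10 mm (walls 3.5 mm, hollow inside), top plate 10-13.5, lugs 13.5-23.5. Same end for end. Starts on its long edge in one of the rack's channels, z level, towards the robot.
- lid_bar (a point): Centre of the lid's grip bar, 18.5 mm along z from the lid's origin. The bar is 14 mm wide (x), 64 mm long (y), 10 mm high. At y = +56 and -56 mm stand two square lugs, 22 mm wide at the foot, 16 mm at the top, 10 mm high.
- lid_edge (a point): Middle of the lid's long edge that is uppermost at the start (65 mm above the bench): x = 30.5, z = 6.75 mm in the lid's frame. By this edge the lid is 13.5 mm thick from plate face to skirt rim; at mid-length the plate face is clear of lugs for 23 mm from the edge.
- short_lid: Shorter lid, 61 x 105 mm, same section, a 50 mm grip bar and no square lugs, standing likewise in the other channel. Not needed: leave it. Axes and origin as for the lid.
- lid_rack: Fixed low steel rack. Origin: centre of its underside; x across the two channels, y along them. Base 150 (x) x 180 (y) x 4 mm, lids stand on it. Channels 16 mm wide at x = -38 and +38 mm, between 3 mm upright strips that reach 22 mm above the bench, at y 30 to 80 mm either side (open in the middle). Bench ahead of the robot, x 0.42-0.66, y -0.13 to 0.09 m, is clear.
- shallow_box: Shallow parts box, light grey plastic, open, small parts inside (they stay put); 62 mm wide (x), 156 mm long (y), 0.25-0.45 kg, loose on the bench. Origin: centre of its underside. Straight outer walls up to 45 mm, to be gripped there. It and the deep box may stand in either of two places. Closed: 58.5 mm high to the lid's plate, 68.5 to the lug tops. Same end for end.
- shallow_seat (a point): Centre of the shallow box's ledge, 45 mm above its origin, axes as the box. Above the ledge rises a drafted neck, 9 mm high, 50 x 144 mm outside at its foot, 46 x 140 mm at its top; the lid's skirt (inside 54 x 148 mm) goes over it (2 mm play each side at the foot) until its rim rests on the ledge. The lid's origin is then here.
- deep_box: Deep parts box, same plan (62 x 156 mm) and plastic, already closed by an identical lid latched to it (one piece), 0.6-0.9 kg, loose on the bench. Origin: centre of its underside, x across the width, y along the length. 88.5 mm high to the lid's plate, 98.5 mm to the lug tops.
- deep_top (a point): Centre of the deep box's lid plate, 88.5 mm above its origin, axes as the box; lugs as on the lid. The shallow box's underside has recesses 12 mm deep: 22 x 72 mm in the middle, 26 x 26 mm at y = +56 and -56 mm (2 mm play round the square lugs' feet, 5 at their tops; 4 round the bar). Its origin is here when it is locked on.
- steel_tray: Bystander: steel tray 75 x 110 x 24 mm on the far side of the bench. Origin: centre of its underside.
- screwdriver: Bystander: screwdriver 170 mm long, lying far left on the bench.
- tape_roll: Bystander: tape roll 90 mm across, 19 mm high, lying on the far side of the bench; origin under its centre.
There are look-alikes about, which are no part of the job. What is shaped like the deep_box but green or purple is not meant.

How it is judged (in metres and radians):
On the way, in this order (a step that is already met when the one before it is completed fails the run):
1. the full-length lid lies flat on the bench, lugs up, let go (angle between lid's own z axis and vertical below 0.1 rad and height (world z) of lid below 0.008 m and contact force between the fingers and lid below 0.3 N and linear speed of lid below 0.05 m/s), for 0.2 s.
2. the lid is fully home on the shallow box, which still stands on the bench (z of lid in the frame of shallow_seat between -0.0025 and 0.0025 m and horizontal distance between lid and shallow_seat below 0.006 m and angle between the z axis of lid and the z axis of shallow_box, either way round below 0.05 rad and height (world z) of shallow_box below 0.008 m and angle between shallow_box's own z axis and vertical below 0.06 rad), for 0.2 s.
At the end, for the whole second after the job is handed in: Lid fully home on the shallow box (within 2.5 mm of the ledge, centred within 6 mm); shallow box locked on the deep box (within 3 mm of its lid plate, centred within 6 mm, within 4 degrees, either way round); deep box upright on the bench; all at rest and released (z of lid in the frame of shallow_seat between -0.0025 and 0.0025 m and horizontal distance between lid and shallow_seat below 0.006 m and angle between the z axis of lid and the z axis of shallow_box, either way round below 0.05 rad and z of shallow_box in the frame of deep_top between -0.003 and 0.003 m and horizontal distance between shallow_box and deep_top below 0.006 m and angle between the y axis of shallow_box and the y axis of deep_box, either way round below 0.07 rad and angle between the z axis of shallow_box and the z axis of deep_box, either way round below 0.04 rad and angle between deep_box's own z axis and vertical below 0.04 rad and height (world z) of deep_box below 0.005 m and linear speed of each of shallow_box, lid below 0.02 m/s); the robot touches nothing.
It fails at once if the shallow box is tipped by more than 25 degrees, so that parts would spill (angle between shallow_box's own z axis and vertical above 0.44 rad).
It fails at once if the shallow box is dropped (falls free, faster than 0.6 m/s) (linear speed of shallow_box above 0.6 m/s and contact force between the fingers and shallow_box below 0.3 N and contact force between the fingers and lid below 0.3 N).
It fails at once if the deep box is pushed more than 30 mm from its place (distance of deep_box from where it was at the start of the episode above 0.03 m).
It fails at once if the short lid is taken or knocked from its place (distance of short_lid from where it was at the start of the episode above 0.03 m).
It fails at once if the tray, the screwdriver or the tape roll is moved by more than 30 mm (distance of any of steel_tray, screwdriver, tape_roll from where it was at the start of the episode above 0.03 m).
It also fails if it takes over 58 s, if anything falls off the work surface, if the arm or the gripper's body presses on something with over 40 N, if the wrist force passes 120 N, or if a joint passes its speed limit or range.

## Robot

A 6-joint arm with a two-finger parallel gripper is mounted at the origin on the work surface. World frame = base frame: x ahead of the robot, y to its left, z up, the work surface at z = 0. Lengths are in mm, angles in rad, forces in N, time in s.
With the tool pointing down it reaches from about 350 to 850 mm from the base axis. Payload 8.1 kg.
Tool frame: the origin (TCP) lies at the very end of the fingers, on their centre line; the grasp point (between the pads) lies 19 mm behind it; z points along the fingers, y is the direction in which the jaws open and shut (so a half turn about z gives the same grasp; the last joint's range is limited). The gripper opens to 85 mm and grips with 20 to 120 N. Pads are 22 mm wide; open, the fingers measure 114 mm over their backs; the gripper's body (76 mm by 85 mm) begins 54 mm behind the grasp point. The pads swing forward as they close: fully open they stand 13 mm farther back than shut.
Start: joints at [-1.251, 0.13, 1.488, -0, 1.523, -0.085], TCP at [236.321, -551.505, 231.292] pointing down, gripper open.
Joint ranges: [-2.96, 2.96], [-0.89, 2.26], [0.02, 2.5], [-1.34, 4.48], [0, 2.73], [-2.66, 2.66]. Speed limits (rad/s): [2.39, 2.39, 2.79, 3.14, 3.14, 3.14].

## Interface

Orientations are given as a rotation vector (axis times angle).
In Python, from bench import manip, eoat, solver, readout, eyes, hand_in gives the robot as it stands. Calls block until the motion is done:
- manip.movep(position, orientation): joint-space move of the TCP to a pose.
- manip.line_to(position, orientation=None, speed=150, f_stop=None): straight line of the TCP; orientation=None keeps the orientation; speed is the mean speed in mm/s. With f_stop (N) it stops when the force on the tool has changed by that much, and returns True; else False.
- manip.movej(angles): joint-space move.
- eoat.gripper_to(opening): finger opening in mm; the grip force is fixed at half the most; returns when the fingers have stopped.
- manip.wait(seconds).
- solver.solve_ik(position, orientation): joint angles nearest the present ones, or None.
- readout.read_state(): the state.
- eyes.get_image(name): name is "side" or "top" or "wrist"; returns (picture, depth): 400x640x3 uint8, red, green, blue; 400x640 float32, mm along the optical axis (not along the pixel's ray), 0 where there is no reading.
- eyes.calibration(name): a dict with "fovy" (degrees; the focal length in pixels is half the picture's height over the tangent of half this angle, whatever the lens; pixels are square), "cx", "cy" (the principal point, pixels), "cam_to_world" (4x4, takes a point from camera to world coordinates); the wrist camera has in their place "hand_eye" (4x4, takes a point from camera to tool coordinates, whose origin is the TCP and whose axes are the flange's). Camera axes: x right, y up, looking along -z (the intrinsics and any distortion apply to the point x, -y, -z); pixel columns grow to the right and rows downward; lengths in mm; the calibration is good to about 2 mm. A picture is of the moment at which its call begins: read the wrist's pose just before it. calibration takes no time and is no camera call.
A pose or a line that the arm cannot do raises manip.PlanningError and nothing moves.
- hand_in(): hands the job in, once; it reports no verdict.
The state is a dict: "t": time; "qpos": joint angles; "dq": joint speeds; "tau": joint torques, N m; "tool_pos": TCP position; "tool_rot": TCP orientation; "force": force on the tool from outside, world axes, zero at the start; "ft_torque": the same for the moment, N m; "opening": finger opening in mm.
Only numpy, scipy, OpenCV 4.12 (cv2) and the standard library are available. Lean on these libraries where they do the work, as an engineer would, in place of code of your own. Each camera call takes 0.05 s, during which the arm holds its last target.

## Working session

There is one attempt and no reset: what is moved stays moved. The work goes in short steps, each a Python script; the robot and the scene stay as the last script left them, time stands still between calls to the robot, and variables do not carry over. Pictures are saved under pics/ and viewed, and the job is handed in when it is done.

```bash
ls; mkdir -p pics
python3 - <<'E'
from bench import manip, eoat, solver, readout, eyes
import cv2,numpy as np
for n in ("side","top","wrist"):
    im,d=eyes.get_image(n); cv2.imwrite(f"pics/{n}0.png",im[:,:,::-1]); np.save(f"pics/{n}0.npy",d)
    c=eyes.calibration(n); print(n,{k:(np.round(v,3).tolist() if hasattr(v,'shape') else v) for k,v in c.items()})
print(readout.read_state())
E
```

```text
pics
side {'fovy': 57.17429349133975, 'cx': 312.25935444121444, 'cy': 198.66084168036417, 'cam_to_world': [[0.997, 0.056, -0.056, 496.668], [-0.08, 0.694, -0.715, -608.978], [-0.001, 0.718, 0.696, 761.099], [0.0, 0.0, 0.0, 1.0]]}
top {'fovy': 42.0010865108415, 'cx': 324.8517985274807, 'cy': 189.4555046986185, 'cam_to_world': [[0.006, 0.995, -0.101, 443.856], [-1.0, 0.006, 0.003, 85.565], [0.004, 0.101, 0.995, 1401.413], [0.0, 0.0, 0.0, 1.0]]}
wrist {'fovy': 65.42049878683201, 'cx': 323.06188903751513, 'cy': 196.9535824515151, 'hand_eye': [[-0.001, 0.956, 0.293, 74.231], [1.0, 0.0, 0.001, -1.043], [0.0, 0.293, -0.956, -143.303], [0.0, 0.0, 0.0, 1.0]]}
{'t': 0.15, 'qpos': array([-1.25136610e+00,  1.31013163e-01,  1.48902769e+00,  3.46300583e-05,
        1.52298941e+00, -8.53885233e-02]), 'dq': array([ 0.00203084, -0.00191951, -0.0040357 ,  0.00039013, -0.00099983,
        0.00085992]), 'tau': array([ 1.33294165e-03, -5.70062649e+01, -5.01159203e+01, -2.47652879e-04,
        9.61872807e-03, -2.72826242e-05]), 'tool_pos': array([ 236.21816784, -551.08978511,  230.47097568]), 'tool_rot': array([-3.07605518e+00, -6.31264263e-01,  2.09595555e-04]), 'force': array([-1.08762686,  0.88497166, -0.30768469]), 'ft_torque': array([ 0.02111065, -0.01528469, -0.01405813]), 'opening': 85.48889357270312}
```

View pics/top0.png

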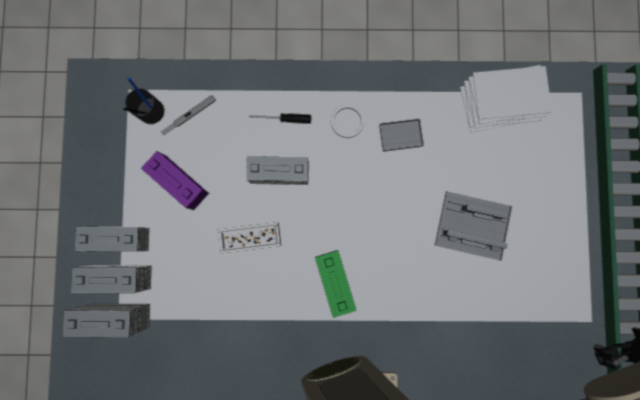

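View pics/side0.png

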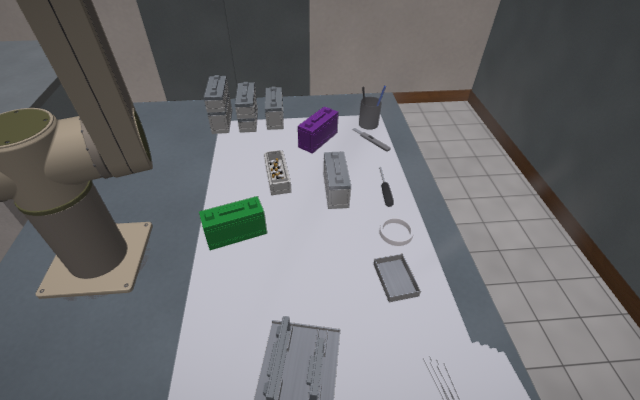

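Run:
```python
import cv2,numpy as np
im=cv2.imread("pics/top0.png")
a=cv2.resize(im[180:270,425:520],None,fx=4,fy=4,interpolation=cv2.INTER_CUBIC)
b=cv2.resize(im[145:260,210:315],None,fx=4,fy=4,interpolation=cv2.INTER_CUBIC)
h=max(a.shape[0],b.shape[0]);
o=np.zeros((h,a.shape[1]+b.shape[1],3),np.uint8);o[:a.shape[0],:a.shape[1]]=a;o[:b.shape[0],a.shape[1]:]=b
cv2.imwrite("pics/crop1.png",o)
```

```text
(no output)
```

View pics/crop1.png

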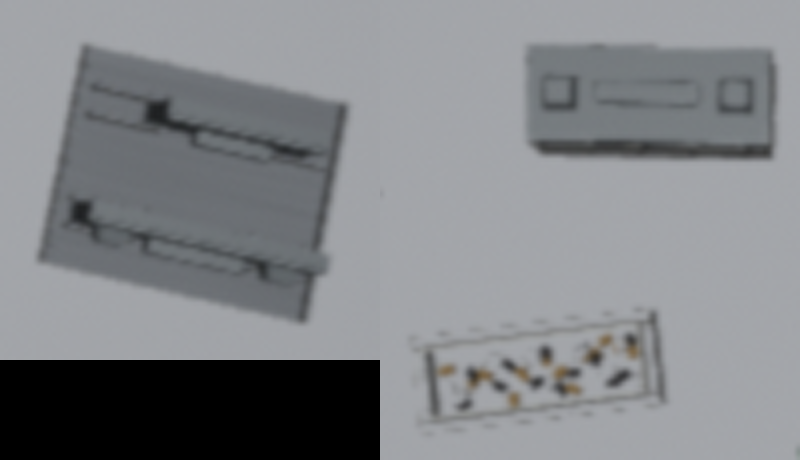

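```bash
cat > h.py <<'E'
import numpy as np, cv2
from scipy.spatial.transform import Rotation as R
def K(c,h=400):
    f=h/2/np.tan(np.radians(c["fovy"])/2); return f,c["cx"],c["cy"]
def ray(c,T,u,v):
    f,cx,cy=K(c); u=np.asarray(u,float);v=np.asarray(v,float)
    d=np.stack([(u-cx)/f,-(v-cy)/f,-np.ones_like(u)],-1)
    return T[:3,3],d@T[:3,:3].T
def at_z(c,T,u,v,z):
    o,d=ray(c,T,u,v); s=(z-o[2])/d[...,2]; return o+d*s[...,None]
def at_d(c,T,u,v,dep):
    o,d=ray(c,T,u,v); return o+d*np.asarray(dep)[...,None]
def Ttool(st):
    T=np.eye(4);T[:3,:3]=R.from_rotvec(st["tool_rot"]).as_matrix();T[:3,3]=st["tool_pos"];return T
def cloud(c,T,dep):
    v,u=np.mgrid[0:dep.shape[0],0:dep.shape[1]]
    P=at_d(c,T,u,v,dep); P[dep<=0]=np.nan; return P
def down(yaw,tilt=0):
    # tool z down, tool y (jaw axis) at world angle yaw
    y=np.array([np.cos(yaw),np.sin(yaw),0]);z=np.array([0,0,-1.]);x=np.cross(y,z)
    return R.from_matrix(np.stack([x,y,z],1))
E
python3 - <<'E'
from h import *
from bench import eyes
c=eyes.calibration("top"); print({k:v for k,v in c.items() if k!='cam_to_world'})
d=np.load("pics/top0.npy"); P=cloud(c,c["cam_to_world"],d)
for n,(u0,u1,v0,v1) in dict(rack=(430,515,185,265),deep=(240,315,150,190),shal=(213,287,217,257)).items():
    q=P[v0:v1,u0:u1].reshape(-1,3); q=q[np.isfinite(q[:,2])]
    print(n,np.percentile(q[:,2],[1,10,50,90,99]).round(1))
    for lo,hi in ((30,50),(50,62),(62,75),(80,92),(92,110)):
        s=q[(q[:,2]>lo)&(q[:,2]<hi)]
        if len(s)>15:
            m=cv2.minAreaRect(s[:,:2].astype(np.float32)); print(lo,hi,len(s),m)
E
```

```text
{'fovy': 42.0010865108415, 'cx': 324.8517985274807, 'cy': 189.4555046986185}
rack [-6.4 -2.6  2.2 43.6 66.9]
30 50 327 ((487.3755187988281, -312.95111083984375), (152.03794860839844, 99.29005432128906), 77.20193481445312)
50 62 191 ((492.27337646484375, -315.49066162109375), (153.9179229736328, 90.18965148925781), 77.19712829589844)
62 75 400 ((491.96966552734375, -315.6171875), (154.20057678222656, 89.82278442382812), 77.410888671875)
deep [ -6.8  -2.5  72.6  92.  100.5]
30 50 49 ((600.4716186523438, 204.3488311767578), (152.57147216796875, 1.172792673110962), 89.06587982177734)
50 62 33 ((601.0237426757812, 202.63299560546875), (19.795446395874023, 153.9385223388672), 7.138488292694092)
62 75 60 ((604.2643432617188, 191.35308837890625), (51.9111442565918, 154.93161010742188), 19.998445510864258)
80 92 1151 ((631.3515014648438, 205.4228057861328), (155.34844970703125, 62.06821823120117), 88.89924621582031)
92 110 300 ((631.0144653320312, 205.01748657226562), (56.47610855102539, 151.96762084960938), 0.2841039001941681)
shal [-6.4 -3.1  7.3 45.1 54.8]
30 50 533 ((456.1551208496094, 278.822509765625), (63.22017288208008, 156.63551330566406), 7.285815715789795)
50 62 122 ((453.6467590332031, 278.66827392578125), (52.33024215698242, 144.6362762451172), 7.447056770324707)
```

Run:
```python
from h import *
from bench import solver,readout
def pose(phi,e,s=-1):
    h=np.array([np.cos(phi),np.sin(phi),0]);k=np.array([0,0,1.])
    z=np.cos(e)*h-np.sin(e)*k
    up=np.sin(e)*h+np.cos(e)*k      # lid z
    y=s*up; x=np.cross(y,z); return R.from_matrix(np.stack([x,y,z],1)).as_rotvec()
for p in ([520,-40],[450,-60],[600,-60],[560,60]):
  for e in (30,40):
    for phi in range(-180,180,30):
      for s in (-1,1):
        q=solver.solve_ik([p[0],p[1],30],pose(np.radians(phi),np.radians(e),s))
        if q is not None: print(p,e,phi,s,np.round(q,2))
```

```text
[520, -40] 30 -180 -1 [-0.11  1.16  0.77 -0.12  2.25 -0.13]
[520, -40] 30 -150 -1 [ 0.08  1.06  0.94 -0.44  2.1  -0.47]
[520, -40] 30 -120 -1 [ 0.26  0.86  1.27 -0.69  1.83 -0.67]
[520, -40] 30 -120 1 [ 0.26  0.86  1.27 -0.69  1.83  2.47]
[520, -40] 30 -90 -1 [ 0.4   0.6   1.68 -0.93  1.5  -0.77]
[520, -40] 30 -90 1 [ 0.4   0.6   1.68 -0.93  1.5   2.37]
[520, -40] 30 -60 -1 [ 0.45  0.3   2.12 -1.25  1.14 -0.8 ]
[520, -40] 30 -60 1 [ 0.45  0.3   2.12 -1.25  1.14  2.34]
[520, -40] 30 30 -1 [-0.84  0.05  2.42  1.38  1.04  0.77]
[520, -40] 30 30 1 [-0.84  0.05  2.42  1.38  1.04 -2.37]
[520, -40] 30 60 -1 [-0.82  0.4   1.99  1.    1.38  0.73]
[520, -40] 30 60 1 [-0.82  0.4   1.99  1.    1.38 -2.41]
[520, -40] 30 90 -1 [-0.68  0.68  1.56  0.74  1.69  0.66]
[520, -40] 30 90 1 [-0.68  0.68  1.56  0.74  1.69 -2.48]
[520, -40] 30 120 -1 [-0.5   0.93  1.16  0.51  1.98  0.51]
[520, -40] 30 120 1 [-0.5   0.93  1.16  0.51  1.98 -2.63]
[520, -40] 30 150 -1 [-0.31  1.11  0.86  0.23  2.2   0.25]
[520, -40] 40 -180 -1 [-0.11  0.98  0.97 -0.1   2.06 -0.12]
[520, -40] 40 -150 -1 [ 0.06  0.9   1.1  -0.37
[... 6329 characters left out ...]
.    1.15 -1.01]
[560, 60] 40 -60 1 [ 0.52  0.35  1.91 -1.    1.15  2.14]
[560, 60] 40 -30 -1 [ 0.42  0.03  2.3  -1.31  0.7  -1.17]
[560, 60] 40 -30 1 [ 0.42  0.03  2.3  -1.31  0.7   1.97]
[560, 60] 40 30 -1 [-0.4  -0.11  2.43  1.31  0.69  1.19]
[560, 60] 40 30 1 [-0.4  -0.11  2.43  1.31  0.69 -1.95]
[560, 60] 40 60 -1 [-0.52  0.22  2.07  1.01  1.13  0.97]
[560, 60] 40 60 1 [-0.52  0.22  2.07  1.01  1.13 -2.17]
[560, 60] 40 90 -1 [-0.46  0.53  1.67  0.76  1.47  0.82]
[560, 60] 40 90 1 [-0.46  0.53  1.67  0.76  1.47 -2.32]
[560, 60] 40 120 -1 [-0.33  0.79  1.27  0.54  1.78  0.64]
[560, 60] 40 120 1 [-0.33  0.79  1.27  0.54  1.78 -2.5 ]
[560, 60] 40 150 -1 [-0.16  0.99  0.94  0.31  2.03  0.38]
```

```bash
cat >> h.py <<'E'
def snap(name,pos=None,rot=None):
    from bench import manip,eyes,readout
    if pos is not None: manip.movep(list(pos),list(rot.as_rotvec()))
    st=readout.read_state()
    im,d=eyes.get_image("wrist"); c=eyes.calibration("wrist")
    T=Ttool(st)@c["hand_eye"]; cv2.imwrite(f"pics/{name}.png",im[:,:,::-1]); np.savez(f"pics/{name}.npz",d=d,T=T)
    return im,d,c,T,st
E
python3 - <<'E'
from h import *
im,d,c,T,st=snap("rack1",[475,-312,190],down(np.radians(-12.6)))
print(st["t"],st["qpos"].round(3),st["tool_pos"].round(2))
P=cloud(c,T,d); q=P.reshape(-1,3); q=q[np.isfinite(q[:,2])]
s=q[(q[:,2]>58)&(q[:,2]<75)]; print(len(s), s[:,2].mean(), np.percentile(s[:,2],[5,50,95]))
u=np.array([np.cos(np.radians(-12.6)),np.sin(np.radians(-12.6))]); a=s[:,:2]@u
h,e=np.histogram(a,bins=np.arange(a.min(),a.max()+3,3)); print(list(zip(e.round(),h)))
E
```

```text
1.4333 [-6.730e-01  6.800e-02  1.630e+00 -1.000e-03  1.443e+00 -4.510e-01] [ 474.59 -313.02  190.26]
4425 65.3365229284587 [63.99984198 65.46297097 66.63163211]
[(np.float64(503.0), np.int64(535)), (np.float64(506.0), np.int64(564)), (np.float64(509.0), np.int64(568)), (np.float64(512.0), np.int64(564)), (np.float64(515.0), np.int64(347)), (np.float64(518.0), np.int64(0)), (np.float64(521.0), np.int64(0)), (np.float64(524.0), np.int64(0)), (np.float64(527.0), np.int64(0)), (np.float64(530.0), np.int64(0)), (np.float64(533.0), np.int64(0)), (np.float64(536.0), np.int64(0)), (np.float64(539.0), np.int64(0)), (np.float64(542.0), np.int64(0)), (np.float64(545.0), np.int64(0)), (np.float64(548.0), np.int64(0)), (np.float64(551.0), np.int64(0)), (np.float64(554.0), np.int64(0)), (np.float64(557.0), np.int64(0)), (np.float64(560.0), np.int64(0)), (np.float64(563.0), np.int64(0)), (np.float64(566.0), np.int64(0)), (np.float64(569.0), np.int64(0)), (np.float64(572.0), np.int64(0)), (np.float64(575.0), np.int64(0)), (np.float64(578.0), np.int64(402)), (np.float64(581.0), np.int64(371)), (np.float64(584.0), np.int64(368)), (np.float64(587.0), np.int64(384)), (np.float64(590.0), np.int64(322))]
```

View pics/rack1.png

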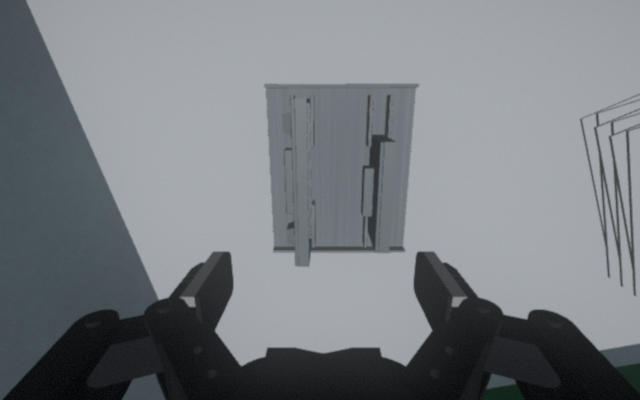

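The rack is viewed from the wrist. The long lid is the left strip (col ~302, rows 95–265), with a bar at (289,180) and square lugs at (286,125) and (292,232). The short lid is at (382, 140–250). The only open box is the shallow one, at top-view pixel (250,237). The grey deep box is at (277,169); the look-alikes are green (335,283), purple (175,180) and the stacks at (110,238), (110,278) and (105,320).

Run:
```python
from h import *
from bench import eyes
z=np.load("pics/rack1.npz"); c=eyes.calibration("wrist"); P=cloud(c,z["T"],z["d"]); q=P.reshape(-1,3); q=q[np.isfinite(q[:,2])]
s=q[(q[:,2]>61)&(q[:,2]<70)]
u=np.array([np.cos(np.radians(-12.6)),np.sin(np.radians(-12.6))]); a=s[:,:2]@u
for m in (a<520,a>520):
    r=cv2.minAreaRect(s[m][:,:2].astype(np.float32)); print(r)
    # robust: PCA
    x=s[m][:,:2]; mm=x.mean(0); w,v=np.linalg.eigh(np.cov((x-mm).T)); print(mm, np.degrees(np.arctan2(v[1,1],v[0,1])), np.ptp((x-mm)@v,axis=0))
```

```text
((453.96685791015625, -307.3814697265625), (154.09312438964844, 13.645824432373047), 77.30484771728516)
[ 455.49550441 -301.09114978] 77.36295175659731 [ 13.71609965 154.09918372]
((525.7555541992188, -334.3146057128906), (105.47720336914062, 14.064446449279785), 77.2562255859375)
[ 526.10205178 -331.20530154] 77.39409495806899 [ 14.06879577 105.48950741]
```

```bash
cat >> h.py <<'E'
def tilt(phi,e,s=-1):
    h=np.array([np.cos(phi),np.sin(phi),0]);k=np.array([0,0,1.])
    z=np.cos(e)*h-np.sin(e)*k; y=s*(np.sin(e)*h+np.cos(e)*k)
    return R.from_matrix(np.stack([np.cross(y,z),y,z],1))
E
python3 - <<'E'
from h import *
from bench import manip,eoat,readout,eyes
D=down(np.radians(-12.65))
eoat.gripper_to(50)
manip.movep([454,-307.4,95],list(D.as_rotvec()))
print(manip.line_to([454,-307.4,45],speed=100,f_stop=8))
st=readout.read_state(); print(st["tool_pos"].round(1),st["force"].round(1))
eoat.gripper_to(5)
st=readout.read_state(); print(st["t"],st["opening"],st["tool_pos"].round(1),st["force"].round(1))
E
```

```text
False
[ 454.5 -307.7   45.7] [-0.5  0.9  0.3]
3.4917 11.729387033437987 [ 454.5 -307.9   46. ] [-1.4  0.9  6.5]
```

Run:
```python
from h import *
from bench import manip,eoat,readout,eyes
manip.line_to([454,-307.4,150],speed=120)
st=readout.read_state(); print(st["t"],st["opening"],st["tool_pos"].round(1),st["force"].round(1))
for n in ("wrist","side"):
    im,d=eyes.get_image(n); cv2.imwrite(f"pics/lift_{n}.png",im[:,:,::-1])
```

```text
4.5167 11.905222308436997 [ 453.5 -307.   148.9] [-0.3 -0.6 -0.7]
```

View pics/lift_wrist.png

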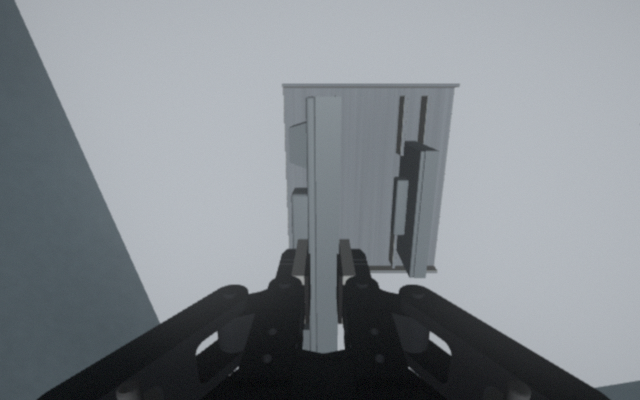

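View pics/lift_side.png

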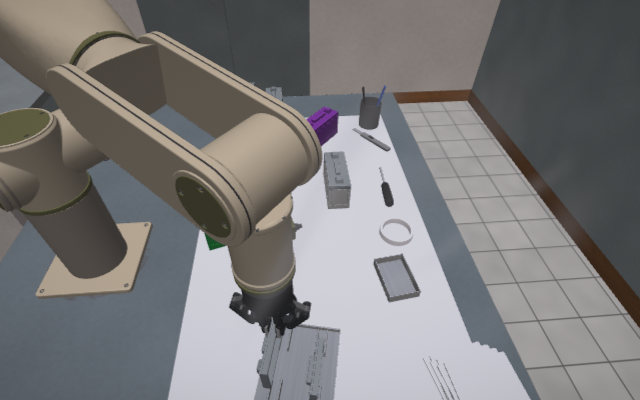

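Run:
```python
from h import *
from bench import manip,eoat,readout,eyes
Q=tilt(np.radians(120),np.radians(30))
manip.movep([490,-150,180],list(tilt(np.radians(140),np.radians(60)).as_rotvec()))
manip.movep([520,-30,90],list(Q.as_rotvec()))
st=readout.read_state(); print(st["t"],st["opening"],st["tool_pos"].round(1),st["force"].round(1),st["qpos"].round(2))
for n in ("top","side"):
    im,d=eyes.get_image(n); cv2.imwrite(f"pics/tilt_{n}.png",im[:,:,::-1])
```

```text
5.975 11.993516237712962 [520.  -31.6  90.5] [1.1 0.4 0.8] [-0.49  0.82  1.2   0.53  2.03  0.56]
```

View pics/tilt_side.png

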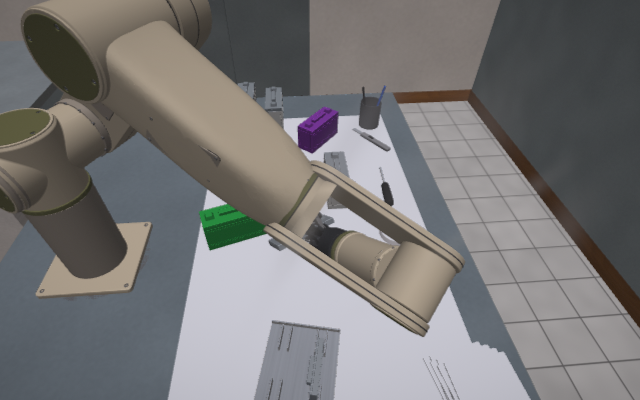

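View pics/tilt_top.png

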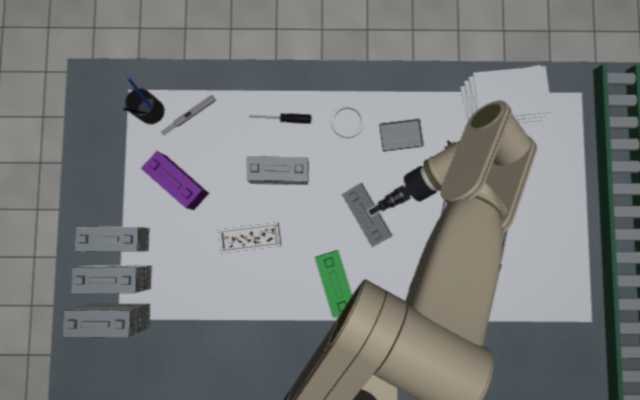

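Run:
```python
from h import *
from bench import manip,eoat,readout,eyes
print(manip.line_to([520,-31,45],speed=100,f_stop=6))
print(manip.line_to([520,-31,20],speed=25,f_stop=4))
st=readout.read_state(); print(st["t"],st["opening"],st["tool_pos"].round(1),st["force"].round(1))
eoat.gripper_to(24)
st=readout.read_state(); print(st["t"],st["opening"],st["tool_pos"].round(1),st["force"].round(1))
z=R.from_rotvec(st["tool_rot"]).as_matrix()[:,2]
for n in ("top","side"):
    im,d=eyes.get_image(n); cv2.imwrite(f"pics/rel_{n}.png",im[:,:,::-1])
p=np.array([520,-31,st["tool_pos"][2]])
try:
    manip.line_to(list(p-60*z),speed=150)
    st=readout.read_state(); print(st["t"],st["tool_pos"].round(1),st["force"].round(1))
except Exception as e: print(e)
im,d=eyes.get_image("top"); cv2.imwrite(f"pics/rel2_top.png",im[:,:,::-1]); np.save("pics/rel2.npy",d)
```

```text
False
True
7.3833 11.849305131006336 [519.9 -30.9  27.3] [ 1.7 -0.6  4.8]
7.6583 24.02114522634842 [519.3 -30.7  26.5] [ 1.7 -0.8  0.4]
8.3083 [545.8 -75.8  55.9] [-0.9  0.  -0.4]
```

View pics/rel2_top.png

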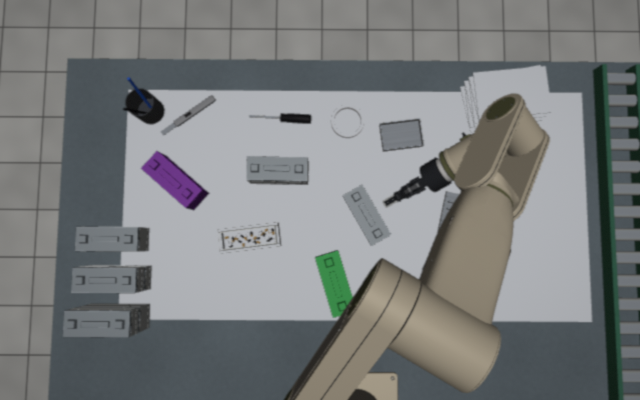

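Run:
```python
from h import *
from bench import eyes
c=eyes.calibration("top"); d=np.load("pics/rel2.npy"); P=cloud(c,c["cam_to_world"],d)
q=P[180:250,338:395].reshape(-1,3); q=q[np.isfinite(q[:,2])]
s=q[(q[:,2]>8)&(q[:,2]<40)&(q[:,1]>-75)]
print(len(s),np.percentile(s[:,2],[2,25,50,75,98]).round(1), cv2.minAreaRect(s[:,:2].astype(np.float32)))
```

```text
1221 [ 8.5 11.4 13.5 16.3 26.2] ((515.7056274414062, -12.000595092773438), (166.20498657226562, 94.29423522949219), 29.497188568115234)
```

```bash
python3 - <<'E'
from h import *
from bench import manip,eoat,readout,eyes
st=readout.read_state(); p=st["tool_pos"]
manip.line_to([p[0],p[1],p[2]+90],speed=250)
im,d,c,T,st=snap("shal1",[455,279,190],down(np.radians(7.3)))
print(st["t"],st["qpos"].round(2),st["tool_pos"].round(1))
im,d,c,T,st=snap("deep1",[631,205,235],down(np.radians(0)))
print(st["t"],st["qpos"].round(2),st["tool_pos"].round(1))
eoat.gripper_to(45)
im,d,c,T,st=snap("lid1",[516,-12,150],down(np.radians(-60.5)))
print(st["t"],st["qpos"].round(2),st["tool_pos"].round(1))
E
python3 - <<'E'
import cv2
for n in("shal1","deep1","lid1"):
    pass
import numpy as np
a=[cv2.imread(f"pics/{n}.png") for n in("shal1","deep1","lid1")]
o=np.vstack([np.hstack([cv2.resize(a[0],(400,250)),cv2.resize(a[1],(400,250))]),np.hstack([cv2.resize(a[2],(400,250)),np.zeros((250,400,3),np.uint8)])])
cv2.imwrite("pics/three.png",o)
E
```

```text
10.3 [ 0.45 -0.02  1.73  0.    1.44  0.33] [455.2 278.1 189.1]
11.15 [0.24 0.3  1.29 0.   1.55 0.24] [630.4 204.7 233.8]
12.55 [-0.12 -0.04  1.82  0.    1.37  0.93] [516.9 -11.6 150.9]
```

View pics/three.png

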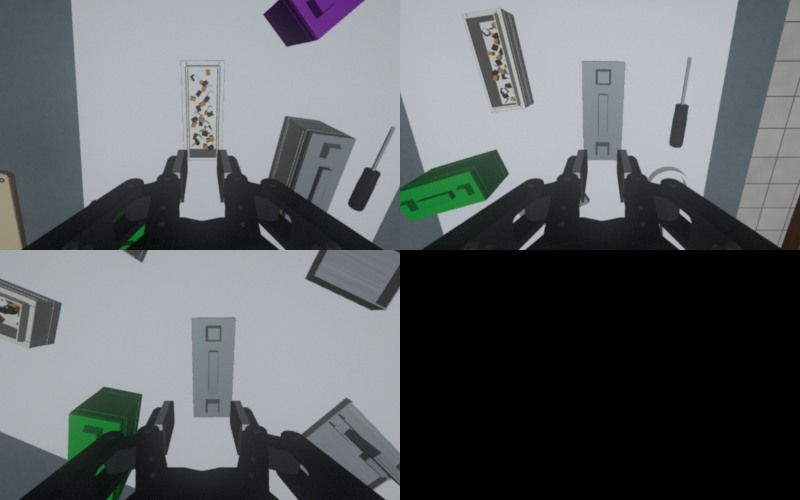

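Shallow box, deep box and lid (lying flat, lugs up) are each centred in their wrist view. Next I fit rectangles to the depth.

```bash
cat > fit.py <<'E'
from h import *
from bench import eyes
def fit(name,zlo,zhi,ctr,rad,zdepth=None):
    z=np.load(f"pics/{name}.npz"); c=eyes.calibration("wrist"); P=cloud(c,z["T"],z["d"])
    m=np.isfinite(P[...,2])&(P[...,2]>zlo)&(P[...,2]<zhi)&(np.hypot(P[...,0]-ctr[0],P[...,1]-ctr[1])<rad)
    m=cv2.morphologyEx(m.astype(np.uint8),cv2.MORPH_OPEN,np.ones((3,3)))
    n,l,s,_=cv2.connectedComponentsWithStats(m); 
    k=1+np.argmax(s[1:,4]) if n>1 else 0
    mm=l==k; q=P[mm]
    r=cv2.minAreaRect(q[:,:2].astype(np.float32)); return r,np.median(q[:,2]),len(q)
E
python3 - <<'E'
from fit import *
print("lid",fit("lid1",9,27,(516,-12),95))
print("deep plate",fit("deep1",83,105,(631,205),95))
print("deep lugs",fit("deep1",95,105,(631,205),95))
print("shal ledge",fit("shal1",40,60,(455,279),95))
print("shal neck",fit("shal1",50,60,(455,279),95))
E
python3 - <<'E'
import cv2
for n in ("lid1","deep1"):
    im=cv2.imread(f"pics/{n}.png"); cv2.imwrite(f"pics/{n}c.png",cv2.resize(im[80:280,260:400],None,fx=3,fy=3,interpolation=cv2.INTER_CUBIC))
E
```

```text
lid (((517.7727661132812, -28.996337890625), (154.3790283203125, 61.179527282714844), 29.88782501220703), np.float64(14.346901665868643), 10260)
deep plate (((630.4824829101562, 206.2346954345703), (154.67276000976562, 61.078521728515625), 89.26898956298828), np.float64(89.28416946603676), 9895)
deep lugs (((630.571533203125, 206.34136962890625), (63.5515022277832, 13.884225845336914), 88.38397979736328), np.float64(98.94928357486), 998)
shal ledge (((454.9518127441406, 280.1810302734375), (62.131473541259766, 154.59890747070312), 7.211859703063965), np.float64(46.022962495344615), 3702)
shal neck (((446.1361083984375, 344.84576416015625), (47.036067962646484, 10.933759689331055), 7.502191066741943), np.float64(53.998883804021716), 204)
```

View pics/lid1c.png

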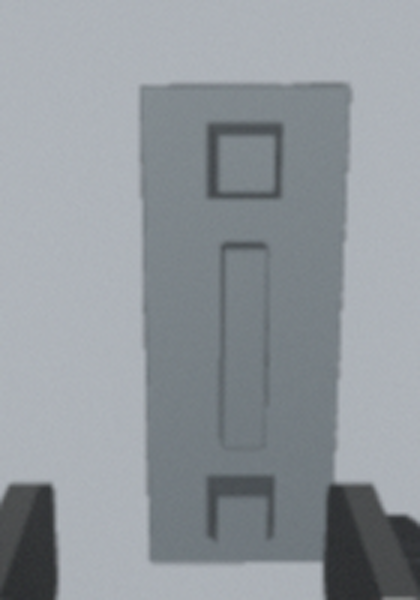

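View pics/deep1c.png

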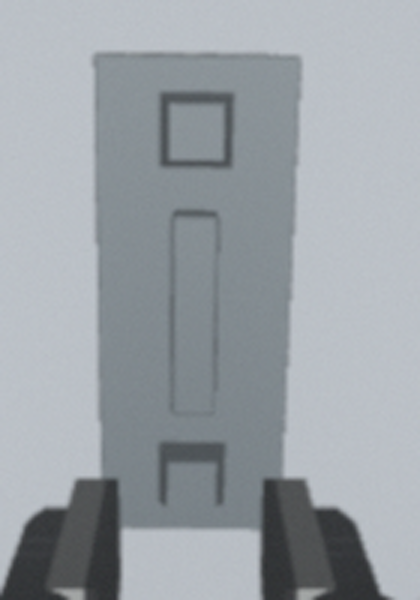

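Run:
```python
from h import *
from bench import manip,eoat,readout,eyes
D=down(np.radians(-60.1)); rv=list(D.as_rotvec())
manip.movep([517.8,-29,60],rv)
print(manip.line_to([517.8,-29,15.5],rv,speed=60,f_stop=8))
st=readout.read_state(); print(st["tool_pos"].round(1),st["force"].round(1))
eoat.gripper_to(5)
st=readout.read_state(); print(st["t"],st["opening"],st["tool_pos"].round(1),st["force"].round(1))
manip.line_to([517.8,-29,120],rv,speed=120)
st=readout.read_state(); print(st["t"],st["opening"],st["tool_pos"].round(1),st["force"].round(1))
im,d,c,T,st=snap("lidheld")
```

```text
False
[518.  -29.1  15.7] [ 0.5 -0.2  0.6]
14.3417 11.883175770172814 [518.4 -29.1  16.2] [-0.8 -0.4  3.7]
15.3667 12.345362139288383 [517.1 -28.9 119. ] [-0.1 -0.1 -1.5]
```

View pics/lidheld.png

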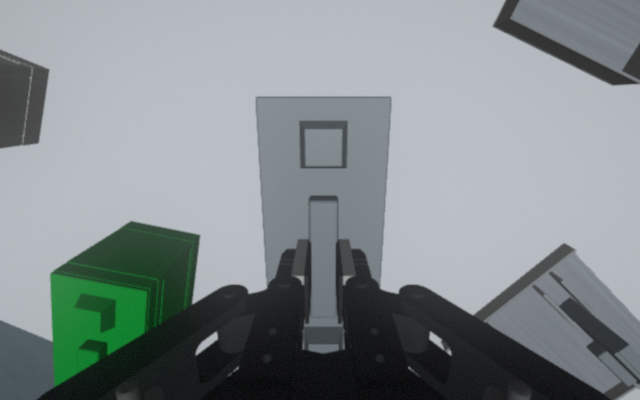

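Run:
```python
from fit import *
from bench import readout
z=np.load("pics/lidheld.npz"); c=eyes.calibration("wrist"); P=cloud(c,c["hand_eye"],z["d"])
m=np.zeros(P.shape[:2],bool); m[90:285,255:395]=True
m&=np.isfinite(P[...,2])&(np.abs(P[...,2])<14)
q=P[m]; pl=q[(q[:,0]>0)]
lug=pl[:,2]<-4
A=pl[~lug]; co=np.linalg.lstsq(np.c_[A[:,:2],np.ones(len(A))],A[:,2],rcond=None)[0]; print("plane slope x,y,off",co, "med",np.median(A[:,2]))
r=cv2.minAreaRect(A[:,:2].astype(np.float32)); print(r, A[:,0].max(), np.percentile(A[:,1],[0.5,99.5]))
```

```text
plane slope x,y,off [-2.19110557e-03  1.39862034e-03  2.05980764e+00] med 2.0442311203336203
((38.36861801147461, -0.9978199005126953), (76.64054107666016, 61.32395935058594), 0.042173150926828384) 76.70162739696573 [-31.09075926  29.12550508]
```

Run:
```python
from h import *
from bench import manip,eoat,readout,eyes
D=down(np.radians(7.2)); rv=list(D.as_rotvec()); x,y=456.0,280.0
manip.movep([480,120,150],list(down(np.radians(-20)).as_rotvec()))
manip.movep([x,y,110],rv)
st=readout.read_state(); print(st["t"],st["tool_pos"].round(1),st["force"].round(1))
print(manip.line_to([x,y,75],rv,speed=80,f_stop=8))
print(manip.line_to([x,y,58],rv,speed=20,f_stop=10))
st=readout.read_state(); print(st["t"],st["opening"],st["tool_pos"].round(2),st["force"].round(1),st["ft_torque"].round(2))
for n in ("side","top","wrist"):
    im,d=eyes.get_image(n); cv2.imwrite(f"pics/seat_{n}.png",im[:,:,::-1]); np.save(f"pics/seat_{n}.npy",d)
```

```text
16.8 [456.2 279.1 109.3] [ 0.2 -0.4 -0.6]
False
True
18.0667 11.679076587613512 [455.87 279.97  61.2 ] [-1.2 -0.6  5.1] [-0.13  0.23  0.01]
```

View pics/seat_wrist.png

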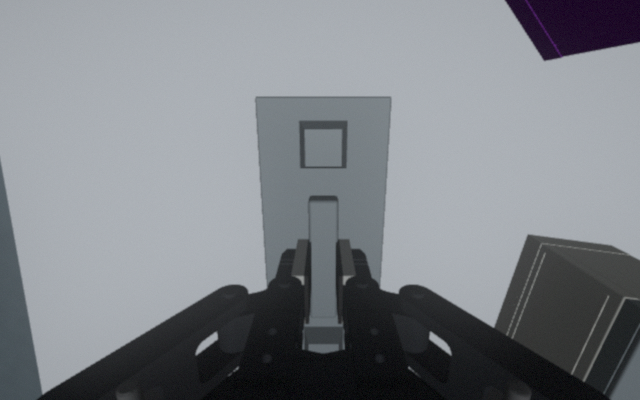

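Run:
```python
from h import *
from bench import manip,eoat,readout,eyes
D=down(np.radians(7.2)); rv=list(D.as_rotvec()); x,y=456.0,280.0
print(manip.line_to([x,y,56],rv,speed=15,f_stop=20))
st=readout.read_state(); print(st["t"],st["opening"],st["tool_pos"].round(2),st["force"].round(1),st["ft_torque"].round(2))
eoat.gripper_to(40)
manip.wait(0.1)
manip.line_to([x,y,90],rv,speed=100)
eoat.gripper_to(85)
im,d,c,T,st=snap("closed",[x,y,170],D)
print(st["t"],st["tool_pos"].round(1))
from fit import fit
print(fit("closed",53,75,(456,280),95))
print(fit("closed",63,75,(456,280),95))
z=np.load("pics/closed.npz"); P=cloud(c,z["T"],z["d"]); 
m=(P[...,2]>53)&(P[...,2]<62)&(np.hypot(P[...,0]-456,P[...,1]-280)<90); A=P[m]
print(np.linalg.lstsq(np.c_[A[:,:2]-[456,280],np.ones(len(A))],A[:,2],rcond=None)[0])
im,d=eyes.get_image("side"); cv2.imwrite("pics/closed_side.png",cv2.resize(im[130:230,220:380,::-1],None,fx=5,fy=5,interpolation=cv2.INTER_CUBIC))
```

```text
True
18.425 11.492755130690481 [455.85 279.97  61.18] [-1.2 -1.2  6.6] [-0.11  0.27 -0.01]
20.2833 [457.2 280.6 172.2]
(((455.1294250488281, 280.83648681640625), (61.24410629272461, 154.49769592285156), 7.172642230987549), np.float64(59.34714879285252), 12353)
(((454.7973937988281, 281.1641540527344), (13.485486030578613, 63.37385940551758), 7.475362300872803), np.float64(69.03434544145765), 1233)
[4.15758875e-05 5.26352416e-04 5.91525235e+01]
```

View pics/closed.png

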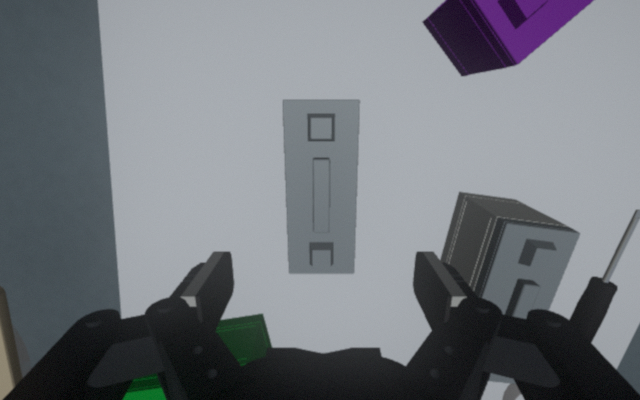

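View pics/closed_side.png

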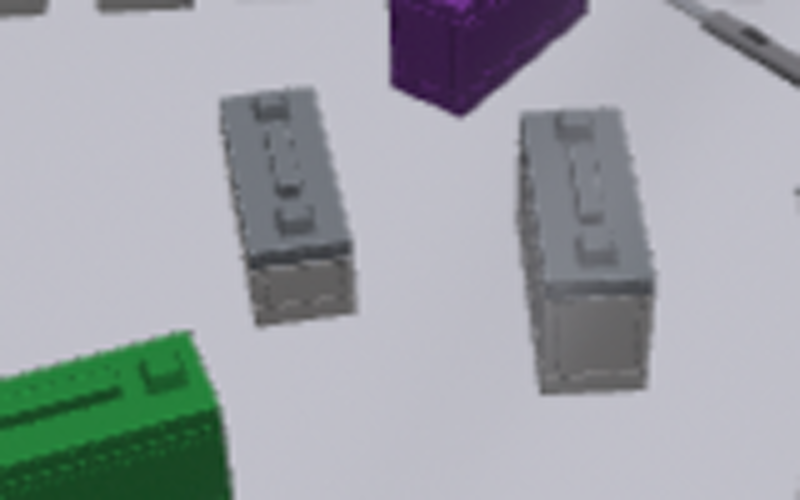

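Run:
```python
from h import *
from bench import manip,eoat,readout,eyes
D=down(np.radians(7.2)); rv=list(D.as_rotvec()); x,y=456.0,280.8
print(manip.line_to([x,y,60],rv,speed=150,f_stop=8))
print(manip.line_to([x,y,7],rv,speed=70,f_stop=8))
st=readout.read_state(); print(st["t"],st["tool_pos"].round(1),st["force"].round(1))
eoat.gripper_to(50)
st=readout.read_state(); print(st["t"],st["opening"],st["tool_pos"].round(1),st["force"].round(1))
manip.line_to([x,y,25],rv,speed=40)
st=readout.read_state(); print(st["t"],st["opening"],st["tool_pos"].round(1),st["force"].round(1))
for n in ("side","wrist"):
    im,d=eyes.get_image(n); cv2.imwrite(f"pics/up_{n}.png",im[:,:,::-1]); np.save(f"pics/up_{n}.npy",d)
```

```text
False
False
22.175 [456.4 281.    7.4] [ 0.3  0.8 -0.3]
22.5167 61.337530928361865 [456.6 281.1   7.9] [-1.3 -0.5  6. ]
23.1167 61.495182411050415 [456.  280.8  25. ] [-0.8 -0.9 -3.3]
```

View pics/up_wrist.png

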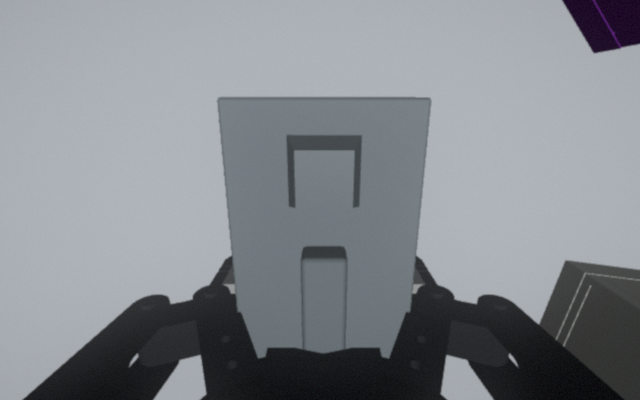

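View pics/up_side.png

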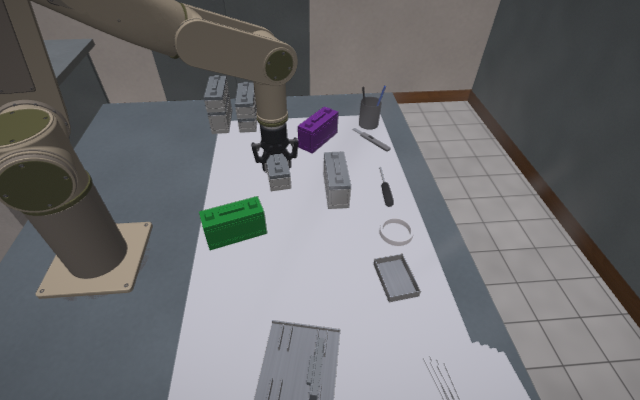

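```bash
cat > held.py <<'E'
from fit import *
def held(d):
    c=eyes.calibration("wrist"); P=cloud(c,c["hand_eye"],d)
    m=np.zeros(P.shape[:2],bool); m[90:350,210:440]=True
    m&=np.isfinite(P[...,2])&(P[...,2]<-40)&(P[...,2]>-58)&(P[...,0]>20)
    A=P[m]; co=np.linalg.lstsq(np.c_[A[:,:2],np.ones(len(A))],A[:,2],rcond=None)[0]
    print("slope",co.round(4)); print(cv2.minAreaRect(A[:,:2].astype(np.float32)),A[:,0].max())
E
python3 -c "
from held import *
held(np.load('pics/up_wrist.npy'))"
```

```text
slope [-1.30000e-03  8.00000e-04 -5.13866e+01]
((48.47160339355469, -0.5871715545654297), (56.93186569213867, 61.6606559753418), 0.0027091852389276028) 76.93881649922278
```

Run:
```python
from held import *
from bench import manip,eoat,readout,eyes
D0=list(down(np.radians(7.2)).as_rotvec()); D=list(down(np.radians(-0.8)).as_rotvec()); x,y=631.3,206.7
manip.line_to([456,280.8,170],D0,speed=150)
manip.line_to([x,y,150],D,speed=150)
manip.wait(0.2)
st=readout.read_state(); print(st["t"],st["opening"],st["tool_pos"].round(1),st["force"].round(1),st["tool_rot"].round(3))
im,d=eyes.get_image("wrist"); held(d)
for n in ("side","top"):
    im,d=eyes.get_image(n); cv2.imwrite(f"pics/over_{n}.png",im[:,:,::-1]); np.save(f"pics/over_{n}.npy",d)
o=cv2.resize(im[130:200,230:330,::-1],None,fx=6,fy=6,interpolation=cv2.INTER_CUBIC); cv2.imwrite("pics/over_c.png",o)
im,d=eyes.get_image("side");cv2.imwrite("pics/over_sc.png",cv2.resize(im[100:230,270:400,::-1],None,fx=4,fy=4,interpolation=cv2.INTER_CUBIC))
```

```text
25.9583 61.030692461588096 [631.  207.1 150.3] [-0.3 -0.3 -5. ] [2.236 2.207 0.   ]
slope [-1.20000e-03  9.00000e-04 -5.13533e+01]
((48.3946533203125, -0.8538074493408203), (56.80553436279297, 61.74655532836914), 0.028428617864847183) 76.80729536931011
```

View pics/over_sc.png

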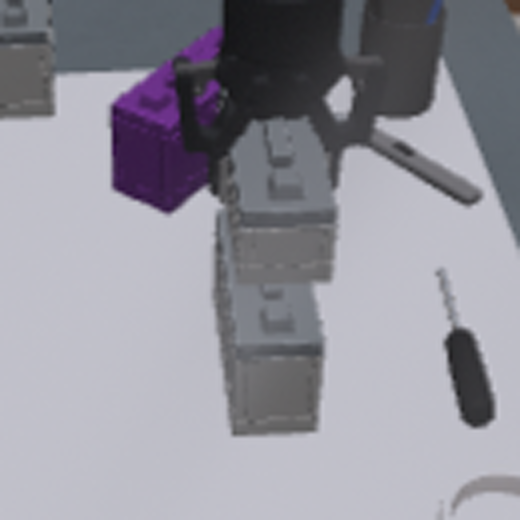

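The box is level above the deep box and aligned with it. Lowering.

Run:
```python
from held import *
from bench import manip,eoat,readout,eyes
D=list(down(np.radians(-0.8)).as_rotvec()); x,y=631.3,206.7
print(manip.line_to([x,y,112],D,speed=80,f_stop=8))
print(manip.line_to([x,y,94],D,speed=15,f_stop=8))
st=readout.read_state(); print(st["t"],st["opening"],st["tool_pos"].round(2),st["force"].round(1),st["ft_torque"].round(2))
for n in ("side","top"):
    im,d=eyes.get_image(n); cv2.imwrite(f"pics/set_{n}.png",im[:,:,::-1]); np.save(f"pics/set_{n}.npy",d)
    if n=="side": cv2.imwrite("pics/set_sc.png",cv2.resize(im[100:230,270:400,::-1],None,fx=4,fy=4,interpolation=cv2.INTER_CUBIC))
im,d=eyes.get_image("wrist"); held(d)
```

```text
False
True
27.7333 61.30914820170457 [631.34 206.69  96.44] [ 1.1 -0.3  5.6] [ 0.03 -0.27 -0.01]
slope [-1.70000e-03  3.00000e-04 -5.13747e+01]
((48.39763641357422, -0.6684913635253906), (56.80097198486328, 61.56892776489258), 0.021855926141142845) 76.80701121476069
```

View pics/set_sc.png

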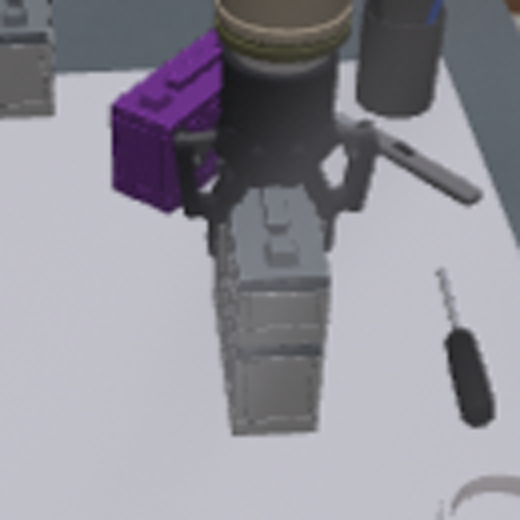

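Run:
```python
from fit import *
from bench import manip,eoat,readout,eyes
D=down(np.radians(-0.8)); rv=list(D.as_rotvec()); x,y=631.3,206.7
eoat.gripper_to(85); manip.wait(0.1)
st=readout.read_state(); print(st["t"],st["force"].round(1),st["opening"])
manip.line_to([x,y,150],rv,speed=60)
manip.line_to([x,y,275],rv,speed=150)
manip.wait(0.2)
im,d,c,T,st=snap("final"); print(st["t"],st["tool_pos"].round(1))
print(fit("final",141,165,(x,y),95)); print(fit("final",152,165,(x,y),95))
P=cloud(c,T,d); m=(P[...,2]>142)&(P[...,2]<152)&(np.hypot(P[...,0]-x,P[...,1]-y)<90); A=P[m]
print(np.linalg.lstsq(np.c_[A[:,:2]-[x,y],np.ones(len(A))],A[:,2],rcond=None)[0])
manip.movep([450,100,330],list(down(np.radians(-0.8)).as_rotvec()))
for n in ("side","top"):
    im,d=eyes.get_image(n); cv2.imwrite(f"pics/fin_{n}.png",im[:,:,::-1])
    if n=="side": s=cv2.resize(im[100:230,270:400,::-1],None,fx=4,fy=4,interpolation=cv2.INTER_CUBIC); cv2.imwrite("pics/fin_sc.png",s)
print(readout.read_state()["t"])
```

```text
28.35 [-0.  -0.1 -0. ] 84.93432752818038
30.6167 [630.8 206.6 273.5]
(((630.6505737304688, 205.95590209960938), (154.61676025390625, 61.10710144042969), 89.14175415039062), np.float64(147.82211697745706), 11284)
(((630.7645874023438, 206.77854919433594), (63.713375091552734, 13.483954429626465), 89.10358428955078), np.float64(157.4956356472171), 1133)
[-2.73211545e-04  5.45345007e-04  1.47652313e+02]
31.6417
```

View pics/fin_sc.png

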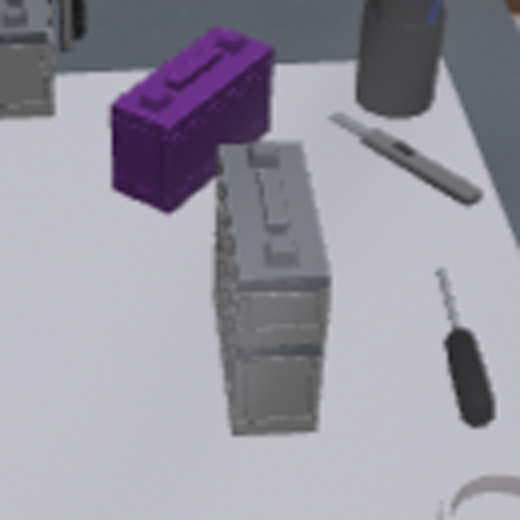

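View pics/fin_top.png

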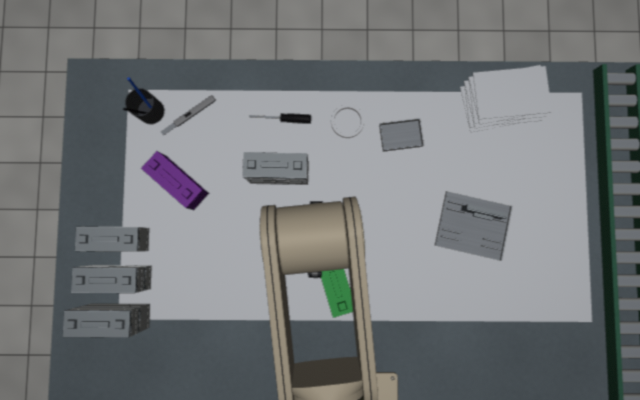

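```bash
python3 -c "
from bench import hand_in
print(hand_in())"
```

```text
the job is handed in; nothing more can be done
None
```

The job is done and handed in at about 31.6 s of the 58 s allowed; no verdict is reported.

I took the full-length lid from the rack by its edge and laid it flat with its lugs up. I then took it by its grip bar, seated it on the shallow box, and set the closed box down on the deep box.

**Last checks:**
- **Height:** the top plate measured 147.7 mm against 147.0 mm expected. My wrist camera read about 0.7 mm high on every known height, so this means the stack is flush.
- **Level and alignment:** the plate was level to under 0.001 rad. It sat within about 0.5 mm and 0.2° of where the deep box's plate was measured earlier.
- **Contact:** the force on the tool was 0 N after release. The arm was then moved well clear.
- **Bystanders:** in the last top view the short lid, tray, screwdriver and tape roll look undisturbed.

**Small disagreements:**
- The gripper's opening read about 2 mm under the known thickness on thin parts, and under 1 mm low on the box.
- The wrist camera read about 1 mm off sideways, which I corrected for.
- The lid stopped at a tool height of 61.2 mm, where I expected about 60.6 mm. Pressing harder did not move it, and the plate height afterwards agreed with fully home.

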